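Free a locked centrifuge lid with the emergency release pin

ROBOT

A 7-joint arm with a two-finger parallel gripper is mounted at the origin on the work surface. World frame = base frame: x ahead of the robot, y to its left, z up, the work surface at z = 0. Lengths are in m, angles in degrees, forces in N, time in s.
With the tool pointing down it reaches from about 0.425 to 0.825 m from the base axis. Payload 3.6 kg.
Tool frame: the origin (TCP) lies at the very end of the fingers, on their centre line; the grasp point (between the pads) lies 19 mm behind it (arm.tcp_to_grasp is the z of the grasp point in the tool frame, in m); z points along the fingers, y is the direction in which the jaws open and shut (so a half turn about z gives the same grasp; the last joint's range is limited). The gripper opens to 85 mm and grips with 20 to 120 N. Pads are 22 mm wide; open, the fingers measure 114 mm over their backs; the gripper's body (76 mm by 85 mm) begins 54 mm behind the grasp point. The pads swing forward as they close: fully open they stand 13 mm farther back than shut.
Start: joints at [68.726, 35.231, -0.722, 81.555, 0.464, 63.22, -2.315], TCP at [0.22, -0.612, 0.231] pointing down, gripper open.
Joint ranges: [-178.69, 178.69], [-17.37, 117.87], [-77.05, 75.6], [15.02, 138.74], [-78.02, 258.01], [0.78, 113.62], [-162.83, 162.83]. Speed limits (degrees/s): [159.86, 159.86, 180, 180, 180, 180, 180].

INTERFACE

Orientations are given as [roll, pitch, yaw] about the fixed x, y, z axes, in that order (R = Rz(yaw) Ry(pitch) Rx(roll)).
In Python, from workcell import arm gives the robot as it stands. The module is installed in compiled form; this text tells all that it offers.
- The arm moves only by the tool send_rows, never from a script. Its argument "commands" is a list of rows, each an object of numbers: "jaw": the gripper command: -1 is fully open, 1 is shut, values between are in proportion; "tx", "ty", "tz": the shift along the tool's x, y, z in units of 30 cm (1.0 is 30 cm); "wx", "wy", "wz": the turn, a rotation vector about the tool's x, y, z in units of 60 degrees (1.0 is 60 degrees). A call has 1 to 12 rows; each row is the pose to reach, as a shift and turn from the pose measured when the call began, along the tool's axes at that moment; what a row does not reach only later rows make up. A row lasts 1/10 s, in which the tool goes at most 50 mm and 8.59 degrees, less where a joint would pass 70% of its speed; a pose out of reach is approached as far as the arm can. A call with a number of a shift or a turn outside -1 to 1 is refused whole. A call with a gripper value outside its range is refused whole. The fingers move at their own pace and stop on an object; "grip_force" is the grip in N (left out, the last holds). Time passes only in rows, so rows that repeat a pose let the fingers close. It gives the time, the measured TCP pose, the force and the opening at its end, in the units of the state.
- arm.state(): the state, without advancing time (a new reading comes with each control period).
- arm.get_image(name): name is "side" or "top"; returns a dict with "img" (480x640x3 uint8, blue, green, red), "depth" (480x640 float32, m along the optical axis (not along the pixel's ray), 0 where there is no reading), "fx", "fy", "cx", "cy" (pixels), "eye" and "orientation" of the camera in the world. Camera axes: x right, y up, looking along -z (the intrinsics and any distortion apply to the point x, -y, -z); pixel columns grow to the right and rows downward; lengths in m; the calibration is good to about 2 mm. A picture is of the moment at which its call begins.
- arm.job_done(): hands the job in, once; it reports no verdict.
The state is a dict: "time": time; "q": joint angles; "dq": joint speeds; "effort": joint torques, N m; "ee_pos": TCP position; "eef_rot": TCP orientation; "ft_force": force on the tool from outside, world axes, zero at the start; "ft_torque": the same for the moment, N m; "opening": finger opening in m.
Only numpy, scipy, OpenCV 4.12 (cv2) and the standard library are available. Lean on these libraries where they do the work, as an engineer would, in place of code of your own. Each camera call takes 0.05 s, during which the arm holds its last target. There are 200 camera calls.

TASK

The power is out and the centrifuge lid is locked: take the release pin from the pen stand, feel its rod down the small release hole in the centrifuge's front deck and press the hidden latch gently until the lid springs up, never leaning hard on the machine with the pin. Then draw the pin out, let the lid open fully, and stand the pin back in its socket in the pen stand with its collar down on the wood. Leave everything else on the desk where it is.

Things in the scene. Friction and masses are not known exactly. Their poses are not given: they have to be found in the camera images.
- pin_handle (a point): centre of the handle of the release pin, which stands upright, loose (40 to 65 g), in the pen stand. z axis: along the pin, tip to handle; x, y: square to the handle's flats. From the bottom: steel rod 5 mm diameter, 76 mm long; steel collar 22 mm diameter, 4 mm thick; plain grey square handle 16 x 16 mm, 44 mm long. This point is 22 mm above the collar's top, 22 mm below the handle's top
- pin_tip (a point): end of the pin's rod on its axis, 102 mm below the handle's centre; the last 1 mm is chamfered
- socket (a point): mouth of the pin's round socket (9 mm diameter, 80 mm deep, vertical) in the flat top of the pen stand's wooden block (75 x 90 mm), 88 mm above the desk. The rod goes in and the collar rests on the block. Axes x, y: those of the stand, which is fixed to the desk and is 180 mm long along y; its pen box, 103 mm high with pens up to 160 mm, begins 45 mm from the socket on the +y side
- centrifuge: benchtop centrifuge, 310 mm deep, 220 wide, fixed to the desk; origin under its middle, x axis from front to rear, y to the left of a person facing its front. Its level front deck is 175 mm above the desk; its lid lies behind the deck. The pin must never press on it (deck, hole or latch) with more than 30 N
- release_hole (a point): mouth of the round vertical release hole (6.5 mm diameter, no chamfer, 16 mm long guide) in the front deck, 118 mm ahead of the machine's middle and 55 mm to the -y side of it, 37 mm behind the front edge, 41 mm ahead of the lid. The deck is smooth for 20 mm all round. The latch's spring pad (22 x 18 mm) lies under the guide, 35 to 56 mm below the deck: the depth differs from one machine to the next
- lid (a joint): opening angle of the lid (rad), hinged at its rear: 0 shut (up to 0.01 of play), 1.25 fully open. The latch pad resists with about 5 N at first touch, trips after some 4 to 7 mm of press at 8 to 16 N, and meets a hard stop about 2 mm further. Once tripped, the lid's own spring swings it up and back, away from the hole, in about 2 s
- lid_front (a point): middle of the lid's front edge, 77 mm ahead of the machine's middle (lid 208 mm deep, 196 wide, 27 thick, lying on the casing when shut)
Things that resemble listed ones, but are neither listed nor needed, are in the scene too. Leave any purple look-alike of the part that bears pin_handle alone.

How it is judged (in metres and radians):
On the way:
1. the lid springs up while the pin's rod is in the release hole (value of joint lid above 0.06 rad and z of pin_tip in the frame of release_hole below -0.025 m and horizontal distance between pin_tip and release_hole below 0.006 m), for 0.05 s.
At the end, for the whole second after the job is handed in: The lid stands open (more than 1.1 rad), and the release pin stands at rest and upright (within 0.1 rad) in its socket in the pen stand, rod at least 72 mm deep (collar down on the wood) and within 6 mm of the socket's axis, let go (value of joint lid above 1.1 rad and horizontal distance between pin_tip and socket below 0.006 m and z of pin_tip in the frame of socket below -0.072 m and angle between pin_tip's own z axis and vertical below 0.1 rad and linear speed of release_pin below 0.02 m/s); the robot touches nothing.
It fails at once if the pin presses on the centrifuge (deck, hole or latch) with more than 30 N (contact force between release_pin and centrifuge above 30 N).
It fails at once if a bystander is pushed more than 30 mm (distance of any of stapler, stamp, mug, flask, jar, tape_dispenser from where it was at the start of the episode above 0.03 m).
It also fails if it takes over 72 s, if anything falls off the work surface, if the arm or the gripper's body presses on something with over 40 N, if the wrist force passes 120 N, or if a joint passes its speed limit or range.

## Working session

There is one attempt and no reset: what is moved stays moved. The work goes in short steps, Python scripts to look and compute and a tool call to move; the robot and the scene stay as the last step left them, time stands still between calls to the robot, and variables do not carry over. Pictures are saved under pics/ and viewed, about 8 in all and at most 12, crops included, and the job is handed in when it is done.

Besides the shell and the picture viewer there is one more tool, called after ">>>" as name([rows], argument=value, ...), one row to a line, values as JSON. send_rows: Moves the arm, as the interface text tells. Shifts and turns lie within -1 to 1; 1 stands for 30 cm of shift or 60 degrees of turn. Its arguments: {"type":"object","properties":{"commands":{"type":"array"},"grip_force":{"type":"number"}},"required":["commands"]}

```bash
mkdir -p pics
cat > h.py <<'E'
import numpy as np, cv2, pickle
from workcell import arm
from scipy.spatial.transform import Rotation as R
def snap(n,f):
    d=arm.get_image(n); cv2.imwrite(f'pics/{f}.png',d['img']); pickle.dump(d,open(f'pics/{f}.pkl','wb')); return d
def load(f): return pickle.load(open(f'pics/{f}.pkl','rb'))
def rot(d):
    o=np.array(d['orientation'],float)
    return o if o.shape==(3,3) else R.from_euler('xyz',o,degrees=True).as_matrix()
def ray(d,u,v):
    return rot(d)@np.array([(u-d['cx'])/d['fx'],-(v-d['cy'])/d['fy'],-1.])
def plane(d,u,v,z):
    r=ray(d,u,v);e=np.array(d['eye']); return e+r*(z-e[2])/r[2]
def dep(d,u,v): return np.array(d['eye'])+ray(d,u,v)*d['depth'][int(round(v)),int(round(u))]
def proj(d,p):
    c=rot(d).T@(np.array(p)-np.array(d['eye'])); return d['cx']-d['fx']*c[0]/c[2], d['cy']+d['fy']*c[1]/c[2]
E
python3 - <<'E'
from h import *
for n in('top','side'):
    d=snap(n,n+'0'); print({k:v for k,v in d.items() if k not in('img','depth')})
print(arm.state(), arm.tcp_to_grasp)
E
```

```text
{'fx': 507.5430737325987, 'fy': 507.5430737325987, 'cx': 309.51558836717453, 'cy': 233.31618646555702, 'eye': array([ 0.42392335, -0.06512838,  1.28722783]), 'orientation': array([  9.30716676,   0.09809732, -88.69899637])}
{'fx': 614.6783990602471, 'fy': 614.6783990602471, 'cx': 321.2728978934541, 'cy': 244.12477646110315, 'eye': array([ 0.26117229, -0.95259061,  1.13676004]), 'orientation': array([ 42.80440026,  -0.54355243, -21.79273413])}
{'time': 0.1, 'q': array([68.7276404 , 35.28463921, -0.72436912, 81.63258027,  0.46503966,
       63.21888676, -2.3165195 ]), 'dq': array([ 0.00638747, -0.13877625, -0.00353752, -0.26918298, -0.11978186,
        0.13288779, -0.01159715]), 'effort': array([ 1.12487814e-03, -4.70386577e+01,  2.60318611e-01, -1.71571702e+01,
        1.01120913e-02,  5.84513764e-03, -1.15105723e-05]), 'ee_pos': array([ 0.21947636, -0.61109391,  0.23024082]), 'eef_rot': array([-1.79866786e+02,  1.63734702e-03,  1.97576612e+01]), 'ft_force': array([ 0.79953947, -0.65781832, -1.06031729]), 'ft_torque': array([0.0097354 , 0.05602461, 0.04018221]), 'opening': 0.08556348297820239} -0.0187
```

View pics/top0.png

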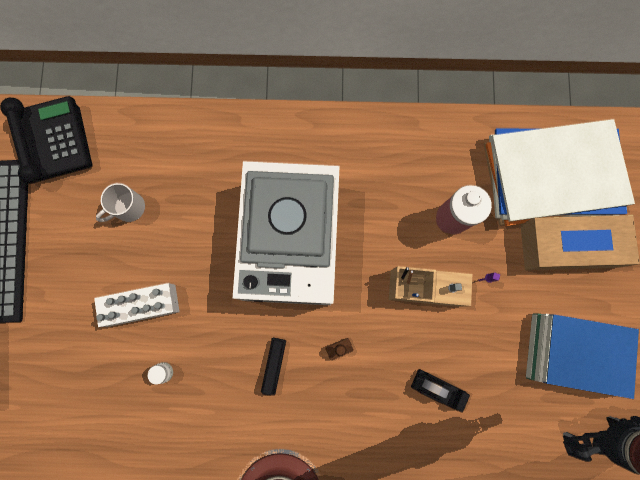

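View pics/side0.png

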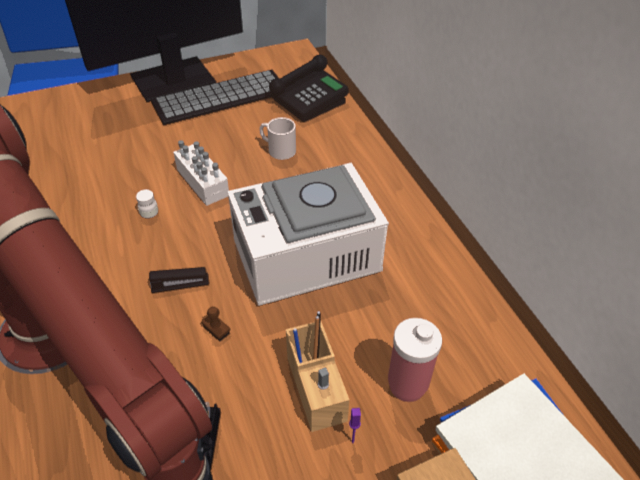

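Top view: the pin's grey handle is at about (453,288), in the wood block. The purple look-alike is at (492,277), and the pens in the box are at (405,275) and (415,295). The release hole is the dark dot at (309,285). In the side view the grey handle is at (323,378) and the purple one at (355,418). I choose the grey one and will check it in a close crop.

Run:
```python
from h import *
t=load('top0');s=load('side0')
a=cv2.resize(t['img'][255:320,385:505],None,fx=5,fy=5,interpolation=cv2.INTER_CUBIC)
b=cv2.resize(t['img'][265:305,285:335],None,fx=5,fy=5,interpolation=cv2.INTER_CUBIC)
c=cv2.resize(s['img'][355:435,280:370],None,fx=3,fy=3,interpolation=cv2.INTER_CUBIC)
o=np.zeros((600,600,3),np.uint8);o[:325]=a;o[330:530,:250]=b;o[330:570,260:530]=c
cv2.imwrite('pics/crop.png',o)
# hole: dark centroid in deck
g=cv2.cvtColor(t['img'],cv2.COLOR_BGR2GRAY).astype(float)
w=np.clip(200-g[278:292,302:316],0,None);w[w<25]=0;v,u=np.mgrid[278:292,302:316]
hu,hv=(u*w).sum()/w.sum(),(v*w).sum()/w.sum();print('hole',hu,hv,plane(t,hu,hv,.175),'depth',dep(t,304,285))
# white body edges direction: min area rect on white mask
m=((t['img'].min(2)>190)).astype(np.uint8);m[:,:225]=0;m[:,350:]=0;m[:150]=0;m[310:]=0
c=max(cv2.findContours(m,0,1)[0],key=cv2.contourArea);hull=cv2.convexHull(c)
r=cv2.minAreaRect(hull);print(r);
for p in cv2.boxPoints(r):print(p,plane(t,*p,.175))
for uv in[(455,288),(468,290),(436,290),(453,286)]:print(uv,dep(t,*uv))
for uv in[(323,371),(323,378),(324,383),(330,400)]:print('s',uv,dep(s,*uv))
# wood block top, by depth
P=np.array([[*dep(t,x,y)] for y in range(262,312) for x in range(425,480)]);k=abs(P[:,2]-.088)<.006
r=cv2.minAreaRect(P[k,:2].astype(np.float32));print('block',r,cv2.boxPoints(r))
k=P[:,2]>.115;print('handle',k.sum(),P[k].mean(0),P[k].min(0),P[k].max(0))
```

```text
hole 308.6807297605473 284.82326111744584 [ 0.49209073 -0.05985143  0.175     ] depth [ 0.49140971 -0.04965405  0.17607481]
((286.05633544921875, 231.855224609375), (100.37049102783203, 137.17845153808594), 2.815556764602661)
[232.5625  297.89648] [0.46000216 0.10507624 0.175     ]
[239.30084 160.88365] [0.76942267 0.10435882 0.175     ]
[339.55017 165.81396] [ 0.76286489 -0.12371842  0.175     ]
[332.81183 302.82678] [ 0.45431345 -0.11313936  0.175     ]
(455, 288) [ 0.49488476 -0.39045537  0.13461869]
(468, 290) [ 0.49407639 -0.43569457  0.0825921 ]
(436, 290) [ 0.49217334 -0.35936341  0.08602865]
(453, 286) [ 0.50003858 -0.38922817  0.12317422]
s (323, 371) [ 0.49826795 -0.39394603  0.13268636]
s (323, 378) [ 0.49324754 -0.40650259  0.13045024]
s (324, 383) [ 0.49676951 -0.40358645  0.10546232]
s (330, 400) [ 0.49812651 -0.43113097  0.08644655]
block ((0.49911826848983765, -0.38659197092056274), (0.11229300498962402, 0.07547244429588318), 85.90159606933594) [[ 0.45746577 -0.4398979 ]
 [ 0.53274524 -0.44529188]
 [ 0.54077077 -0.33328605]
 [ 0.4654913  -0.32789207]]
handle 79 [ 0.4865351  -0.34494487  0.30817655] [ 0.42392335 -0.40575659  0.1157592 ] [ 0.5064893  -0.06512838  1.28722783]
```

View pics/crop.png

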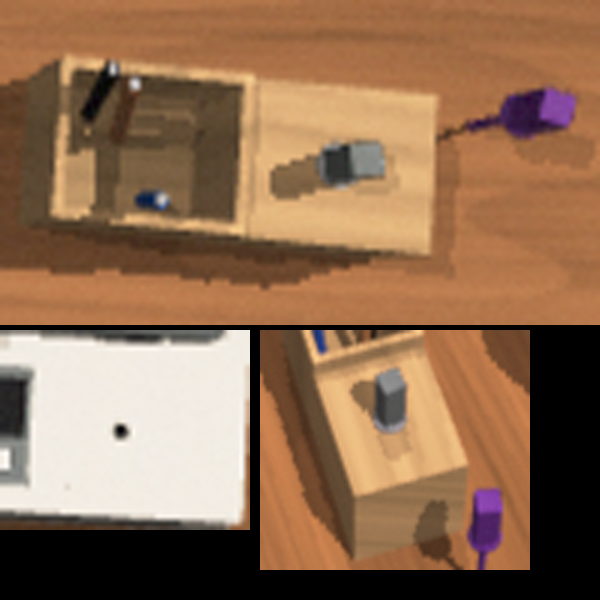

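The crop confirms the plain grey square handle with its collar on the block. The hole is the dark dot at (309,285). Next I compute the grasp.

Run:
```python
from h import *
t=load('top0');s=load('side0')
for f in [(472.2,273.8),(470.8,305.2),(434.4,301.8),(435.8,270.4)]: print('blk',plane(t,*f,.088)[:2])
print('handle top guess',plane(t,458,286.6,.136),plane(s,323.4,370.7,.136))
# refine: bright-grey (low saturation) pixels
hsv=cv2.cvtColor(t['img'],cv2.COLOR_BGR2HSV)[275:300,440:472].astype(int)
print('V*sel');print(np.where(hsv[...,1]<90,hsv[...,2],0)[5:20,4:28])
hs=cv2.cvtColor(s['img'],cv2.COLOR_BGR2HSV)[362:396,314:334].astype(int)
print(np.where(hs[...,1]<90,hs[...,2],0))
```

```text
blk [ 0.53209957 -0.44500116]
blk [ 0.45850234 -0.43959249]
blk [ 0.46446299 -0.35465344]
blk [ 0.53820874 -0.3592184 ]
handle top guess [ 0.49810381 -0.3969103   0.136     ] [ 0.49841804 -0.39546886  0.136     ]
V*sel
[[  0   0   0   0   0   0   0   0   0   0   0   0   0   0   0   0   0   0
    0   0   0   0   0   0]
 [  0   0   0   0   0   0   0   0   0   0   0   0   0   0   0   0   0   0
    0   0   0   0   0   0]
 [  0   0   0   0   0   0   0   0   0   0   0   0   0   0   0   0   0   0
    0   0   0   0   0   0]
 [  0   0   0   0   0   0   0   0 163   0   0   0 127 134 140 149 152   0
    0   0   0   0   0   0]
 [  0   0   0   0   0   0 141 123 116  56  51 131 136 141 144 146 147 159
    0   0   0   0   0   0]
 [  0   0   0   0   0 107  51  52  54  50  53 127 142 137 142 143 145 157
    0   0   0   0   0   0]
 [  0   0   0   0 119 100  53  50  52  51  49 120 137 139 139 140 142 144
    0   0   0   0   0   0]
 [  0   0   0   0 106 111  55  51  51  53  53 105 137 138 140 138 141 160
    0   0   0   0   0   0]
 [  0   0   0   0 108 108  55  50  50  51  53  95 139 141 139 140 141 136
[... 2825 characters left out ...]
   0   0
    0   0]
 [  0   0   0   0   0   0 145 139 138 150 157 165 170   0   0   0   0   0
    0   0]
 [  0   0   0   0   0   0   0   0 168 168   0   0   0   0   0   0   0   0
    0   0]
 [  0   0   0   0   0   0   0   0   0   0   0   0   0   0   0   0   0   0
    0   0]
 [  0   0   0   0   0   0   0   0   0   0   0   0   0   0   0   0   0   0
    0   0]
 [  0   0   0   0   0   0   0   0   0   0   0   0   0   0   0   0   0   0
    0   0]
 [  0   0   0   0   0   0   0   0   0   0   0   0   0   0   0   0   0   0
    0   0]
 [  0   0   0   0   0   0   0   0   0   0   0   0   0   0   0   0   0   0
    0   0]
 [  0   0   0   0   0   0   0   0   0   0   0   0   0   0   0   0   0   0
    0   0]]
```

Run:
```python
from h import *
s=load('side0')
c=[plane(s,x+314,y+362,.136)[:2] for x,y in[(4.5,9),(11,5.8),(14,11.2),(8,13.6)]]
for i in range(4):
    e=c[(i+1)%4]-c[i];print(c[i],np.linalg.norm(e),np.degrees(np.arctan2(e[1],e[0])))
print(np.mean(c,0))
st=arm.state(); Rm=R.from_euler('xyz',st['eef_rot'],degrees=True)
for yaw in(95,90,-85):
    T=R.from_euler('xyz',[180,0,yaw],degrees=True)
    print(yaw,(Rm.inv()*T).as_rotvec(degrees=True)/60, Rm.inv().apply(np.array([.498,-.396,.23])-st['ee_pos'])/.3)
```

```text
[ 0.48968289 -0.39272175] 0.013972460257808609 7.891860044651883
[ 0.50352302 -0.39080328] 0.012755561401470307 -86.113450236462
[ 0.5043876  -0.40352951] 0.012279078050985742 -177.06663015279835
[ 0.49212461 -0.40415788] 0.01169389188738075 102.0522332619003
[ 0.49742953 -0.39780311]
95 [-0.00190951 -0.00143459 -1.25403841] [ 1.11612694 -0.36092613  0.00161001]
90 [-0.00195166 -0.00133718 -1.17070512] [ 1.11612694 -0.36092613  0.00161001]
-85 [-1.53933008e-03  2.04893038e-03  1.74596010e+00] [ 1.11612694 -0.36092613  0.00161001]
```

>>> send_rows([
  {"tx": 0.95,"ty": -0.3,"tz": 0,"wz": -0.95,"jaw": -1},
  {"tx": 0.95,"ty": -0.3,"tz": 0,"wz": -0.95,"jaw": -1},
  {"tx": 0.95,"ty": -0.3,"tz": 0,"wz": -0.95,"jaw": -1},
  {"tx": 0.95,"ty": -0.3,"tz": 0,"wz": -0.95,"jaw": -1},
  {"tx": 0.95,"ty": -0.3,"tz": 0,"wz": -0.95,"jaw": -1},
  {"tx": 0.95,"ty": -0.3,"tz": 0,"wz": -0.95,"jaw": -1},
  {"tx": 0.95,"ty": -0.3,"tz": 0,"wz": -0.95,"jaw": -1},
  {"tx": 0.95,"ty": -0.3,"tz": 0,"wz": -0.95,"jaw": -1},
])

```text
$.commands[0]: bad value
```

```bash
cat >> h.py <<'E'
def go(p,yaw):
    st=arm.state(); Rm=R.from_euler('xyz',st['eef_rot'],degrees=True);T=R.from_euler('xyz',[180,0,yaw],degrees=True)
    print('t',st['time'],'pos',st['ee_pos'].round(4),'rot',st['eef_rot'].round(2),'F',st['ft_force'].round(2),'open',round(st['opening'],4))
    print('txyz',(Rm.inv().apply(np.array(p)-st['ee_pos'])/.3).round(4),'w',((Rm.inv()*T).as_rotvec(degrees=True)/60).round(4))
E
python3 -c "
from h import *
go([.498,-.396,.17],94)"
```

```text
t 0.1 pos [ 0.2195 -0.6111  0.2302] rot [-179.87    0.     19.76] F [ 0.8  -0.66 -1.06] open 0.0856
txyz [ 1.1161 -0.3605  0.2016] w [-0.0019 -0.0014 -1.2374]
```

>>> send_rows([
  {"tx": 0.95,"ty": -0.3,"tz": 0,"wx": 0,"wy": 0,"wz": -0.95,"jaw": -1},
  {"tx": 0.95,"ty": -0.3,"tz": 0,"wx": 0,"wy": 0,"wz": -0.95,"jaw": -1},
  {"tx": 0.95,"ty": -0.3,"tz": 0,"wx": 0,"wy": 0,"wz": -0.95,"jaw": -1},
  {"tx": 0.95,"ty": -0.3,"tz": 0,"wx": 0,"wy": 0,"wz": -0.95,"jaw": -1},
  {"tx": 0.95,"ty": -0.3,"tz": 0,"wx": 0,"wy": 0,"wz": -0.95,"jaw": -1},
  {"tx": 0.95,"ty": -0.3,"tz": 0,"wx": 0,"wy": 0,"wz": -0.95,"jaw": -1},
  {"tx": 0.95,"ty": -0.3,"tz": 0,"wx": 0,"wy": 0,"wz": -0.95,"jaw": -1},
  {"tx": 0.95,"ty": -0.3,"tz": 0,"wx": 0,"wy": 0,"wz": -0.95,"jaw": -1},
])

```text
time: 0.9
ee_pos: [0.4584, -0.4283, 0.2298]
eef_rot: [-179.9, -0.2, 77.0]
ft_force: [0.1, -1.4, -0.2]
opening: 0.0853
```

```bash
python3 -c "
from h import *
go([.498,-.396,.17],94)"
```

```text
t 0.9 pos [ 0.4584 -0.4283  0.2298] rot [-179.88   -0.18   76.97] F [ 0.07 -1.35 -0.23] open 0.0853
txyz [0.1339 0.1046 0.1995] w [-0.0016 -0.0033 -0.2838]
```

>>> send_rows([
  {"tx": 0.134,"ty": 0.105,"tz": 0,"wx": -0.0016,"wy": -0.0033,"wz": -0.284,"jaw": -1},
  {"tx": 0.134,"ty": 0.105,"tz": 0,"wx": -0.0016,"wy": -0.0033,"wz": -0.284,"jaw": -1},
  {"tx": 0.134,"ty": 0.105,"tz": 0.12,"wx": -0.0016,"wy": -0.0033,"wz": -0.284,"jaw": -1},
  {"tx": 0.134,"ty": 0.105,"tz": 0.2,"wx": -0.0016,"wy": -0.0033,"wz": -0.284,"jaw": -1},
  {"tx": 0.134,"ty": 0.105,"tz": 0.2,"wx": -0.0016,"wy": -0.0033,"wz": -0.284,"jaw": -1},
  {"tx": 0.134,"ty": 0.105,"tz": 0.2,"wx": -0.0016,"wy": -0.0033,"wz": -0.284,"jaw": -1},
])

```text
time: 1.5
ee_pos: [0.497, -0.3975, 0.1699]
eef_rot: [-179.9, 0.0, 93.8]
ft_force: [0.4, 1.0, 0.4]
opening: 0.0852
```

```bash
python3 -c "
from h import *
go([.498,-.396,.1],94)
t=snap('top','top1');s=snap('side','side1')
a=cv2.resize(t['img'][235:335,385:505],(480,400),interpolation=2);b=cv2.resize(s['img'][300:430,250:380],(400,400),interpolation=2)
cv2.imwrite('pics/c1.png',cv2.resize(np.hstack([a,b]),(800,364)))"
```

```text
t 1.5 pos [ 0.497  -0.3975  0.1699] rot [-1.7993e+02  3.0000e-02  9.3800e+01] F [0.39 0.96 0.38] open 0.0852
txyz [0.005  0.004  0.2329] w [-0.0011  0.0005 -0.0034]
```

View pics/c1.png

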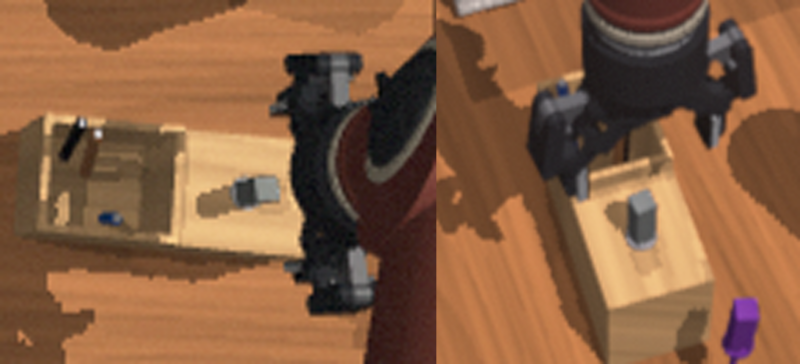

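The jaws straddle the handle along the stand's x, with the offset explained by parallax from the height, and both the pens and the purple pin are clear. I'll descend and close.

>>> send_rows([
  {"tx": 0.003,"ty": 0.004,"tz": 0.08,"wx": 0,"wy": 0,"wz": -0.003,"jaw": -1},
  {"tx": 0.003,"ty": 0.004,"tz": 0.16,"wx": 0,"wy": 0,"wz": -0.003,"jaw": -1},
  {"tx": 0.003,"ty": 0.004,"tz": 0.233,"wx": 0,"wy": 0,"wz": -0.003,"jaw": -1},
  {"tx": 0.003,"ty": 0.004,"tz": 0.233,"wx": 0,"wy": 0,"wz": -0.003,"jaw": -1},
  {"tx": 0.003,"ty": 0.004,"tz": 0.233,"wx": 0,"wy": 0,"wz": -0.003,"jaw": 1},
  {"tx": 0.003,"ty": 0.004,"tz": 0.233,"wx": 0,"wy": 0,"wz": -0.003,"jaw": 1},
  {"tx": 0.003,"ty": 0.004,"tz": 0.233,"wx": 0,"wy": 0,"wz": -0.003,"jaw": 1},
  {"tx": 0.003,"ty": 0.004,"tz": 0.233,"wx": 0,"wy": 0,"wz": -0.003,"jaw": 1},
  {"tx": 0.003,"ty": 0.004,"tz": 0.233,"wx": 0,"wy": 0,"wz": -0.003,"jaw": 1},
  {"tx": 0.003,"ty": 0.004,"tz": 0.233,"wx": 0,"wy": 0,"wz": -0.003,"jaw": 1},
], grip_force=50)

```text
time: 2.6
ee_pos: [0.5002, -0.3968, 0.1024]
eef_rot: [179.8, 0.2, 94.1]
ft_force: [-0.0, -0.1, 3.5]
opening: 0.0154
```

```bash
python3 -c "
from h import *
go([.497,-.3965,.2],94)"
```

```text
t 2.6 pos [ 0.5002 -0.3968  0.1024] rot [179.82   0.18  94.06] F [-0.01 -0.14  3.48] open 0.0154
txyz [ 0.0007 -0.0097 -0.3252] w [0.0031 0.0031 0.0011]
```

>>> send_rows([
  {"tx": 0,"ty": 0,"tz": -0.08,"wx": 0,"wy": 0,"wz": 0,"jaw": 1},
  {"tx": 0,"ty": 0,"tz": -0.18,"wx": 0,"wy": 0,"wz": 0,"jaw": 1},
  {"tx": 0,"ty": 0,"tz": -0.3,"wx": 0,"wy": 0,"wz": 0,"jaw": 1},
  {"tx": 0,"ty": 0,"tz": -0.45,"wx": 0,"wy": 0,"wz": 0,"jaw": 1},
  {"tx": 0,"ty": 0,"tz": -0.6,"wx": 0,"wy": 0,"wz": 0,"jaw": 1},
  {"tx": 0,"ty": 0,"tz": -0.65,"wx": 0,"wy": 0,"wz": 0,"jaw": 1},
  {"tx": 0,"ty": 0,"tz": -0.65,"wx": 0,"wy": 0,"wz": 0,"jaw": 1},
])

```text
time: 3.3
ee_pos: [0.5009, -0.3967, 0.3008]
eef_rot: [179.5, 0.4, 94.1]
ft_force: [0.4, 0.5, -0.5]
opening: 0.0152
```

```bash
python3 -c "
from h import *
go([.492,-.060,.302],0)
go([.492,-.060,.302],94)
print(arm.state()['q'])"
```

```text
t 3.3 pos [ 0.5009 -0.3967  0.3008] rot [179.52   0.43  94.06] F [ 0.43  0.49 -0.47] open 0.0152
txyz [ 1.1215  0.05   -0.0121] w [ 1.2000e-02 -1.1000e-03  1.5677e+00]
t 3.3 pos [ 0.5009 -0.3967  0.3008] rot [179.52   0.43  94.06] F [ 0.43  0.49 -0.47] open 0.0152
txyz [ 1.1215  0.05   -0.0121] w [0.008  0.0072 0.001 ]
[ 48.71426422  32.29401543 -21.82922273  77.50590056  12.15928338
  71.82928796  30.35523787]
```

>>> send_rows([
  {"tx": 0.95,"ty": 0.04,"tz": -0.03,"wx": 0.01,"wy": 0.003,"wz": 0.95,"jaw": 1},
  {"tx": 0.95,"ty": 0.04,"tz": -0.03,"wx": 0.01,"wy": 0.003,"wz": 0.95,"jaw": 1},
  {"tx": 0.95,"ty": 0.04,"tz": -0.03,"wx": 0.01,"wy": 0.003,"wz": 0.95,"jaw": 1},
  {"tx": 0.95,"ty": 0.04,"tz": -0.03,"wx": 0.01,"wy": 0.003,"wz": 0.95,"jaw": 1},
  {"tx": 0.95,"ty": 0.04,"tz": -0.03,"wx": 0.01,"wy": 0.003,"wz": 0.95,"jaw": 1},
  {"tx": 0.95,"ty": 0.04,"tz": -0.03,"wx": 0.01,"wy": 0.003,"wz": 0.95,"jaw": 1},
  {"tx": 0.95,"ty": 0.04,"tz": -0.03,"wx": 0.01,"wy": 0.003,"wz": 0.95,"jaw": 1},
  {"tx": 0.95,"ty": 0.04,"tz": -0.03,"wx": 0.01,"wy": 0.003,"wz": 0.95,"jaw": 1},
  {"tx": 0.95,"ty": 0.04,"tz": -0.03,"wx": 0.01,"wy": 0.003,"wz": 0.95,"jaw": 1},
])

```text
time: 4.2
ee_pos: [0.4918, -0.1125, 0.3064]
eef_rot: [-179.9, 0.1, 37.1]
ft_force: [-0.5, -0.2, -0.6]
opening: 0.0153
```

```bash
python3 -c "
from h import *
go([.492,-.060,.302],-2)
print(arm.state()['q'])"
```

```text
t 4.2 pos [ 0.4918 -0.1125  0.3064] rot [-1.7995e+02  1.0000e-01  3.7100e+01] F [-0.49 -0.17 -0.6 ] open 0.0153
txyz [ 0.1061 -0.139   0.0144] w [-3.000e-04  1.900e-03  6.516e-01]
[ 19.64661094  18.59026833 -12.74919055  98.07637131   4.52945426
  63.93984362 -47.35953749]
```

>>> send_rows([
  {"tx": 0.106,"ty": -0.139,"tz": 0.014,"wx": 0,"wy": 0.002,"wz": 0.652,"jaw": 1},
  {"tx": 0.106,"ty": -0.139,"tz": 0.014,"wx": 0,"wy": 0.002,"wz": 0.652,"jaw": 1},
  {"tx": 0.106,"ty": -0.139,"tz": 0.014,"wx": 0,"wy": 0.002,"wz": 0.652,"jaw": 1},
  {"tx": 0.106,"ty": -0.139,"tz": 0.014,"wx": 0,"wy": 0.002,"wz": 0.652,"jaw": 1},
  {"tx": 0.106,"ty": -0.139,"tz": 0.07,"wx": 0,"wy": 0.002,"wz": 0.652,"jaw": 1},
  {"tx": 0.106,"ty": -0.139,"tz": 0.07,"wx": 0,"wy": 0.002,"wz": 0.652,"jaw": 1},
  {"tx": 0.106,"ty": -0.139,"tz": 0.07,"wx": 0,"wy": 0.002,"wz": 0.652,"jaw": 1},
])

```text
time: 4.9
ee_pos: [0.4916, -0.061, 0.2847]
eef_rot: [-180.0, 0.1, -2.0]
ft_force: [0.6, 0.3, -0.5]
opening: 0.0155
```

```bash
python3 -c "
from h import *
go([.492,-.060,.285],-2)
t=snap('top','top2');s=snap('side','side2')
s0=load('side0')
print(proj(s0,[.492,-.06,.175]),proj(t,[.492,-.06,.175]))
a=cv2.resize(t['img'][240:310,270:340],(400,400),interpolation=2)
b=cv2.resize(s['img'][160:260,220:320],(400,400),interpolation=2)
cv2.imwrite('pics/c2.png',np.hstack([a,b]))"
```

```text
t 4.9 pos [ 0.4916 -0.061   0.2847] rot [-1.7999e+02  1.1000e-01 -1.9600e+00] F [ 0.55  0.28 -0.45] open 0.0155
txyz [ 0.0012 -0.0034 -0.0009] w [-0.0002  0.0018  0.0006]
(np.float64(262.7971353830077), np.float64(235.68241226515744)) (np.float64(308.74777637338457), np.float64(284.86646720886165))
```

View pics/c2.png

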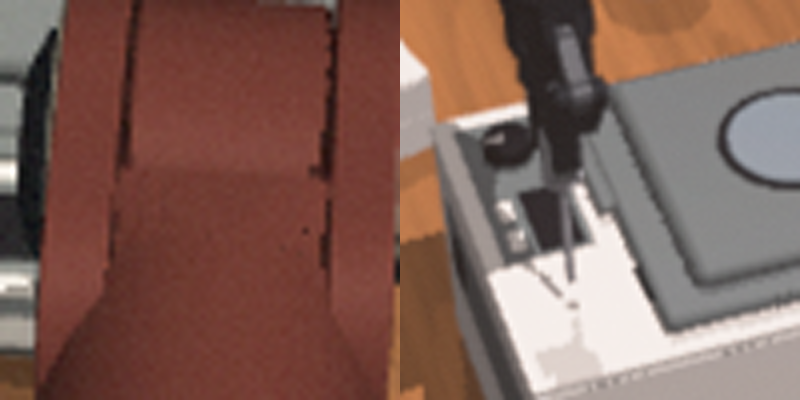

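The top view is blocked by the wrist. In the side view the rod tip is at (262.8,231.3) and the hole at (263,236.2), so they are nearly lined up. I'll measure at sub-pixel level from the side camera.

Run:
```python
from h import *
s0=load('side0');s=load('side2')
g0=cv2.cvtColor(s0['img'],cv2.COLOR_BGR2GRAY).astype(float);g=cv2.cvtColor(s['img'],cv2.COLOR_BGR2GRAY).astype(float)
print(g0[231:242,256:270].astype(int));print(g[222:242,252:272].astype(int))
w=np.clip(205-g0[232:241,257:269],0,None);w[w<12]=0
v,u=np.mgrid[232:241,257:269];hu,hv=(u*w).sum()/w.sum(),(v*w).sum()/w.sum()
print('hole',hu,hv,plane(s0,hu,hv,.175))
```

```text
[[239 239 239 239 239 239 239 239 240 239 240 239 239 239]
 [239 239 239 239 239 239 239 239 239 239 238 239 239 239]
 [239 239 239 239 239 239 239 239 240 240 239 239 240 240]
 [240 239 240 240 239 238 234 233 237 240 239 240 240 239]
 [240 240 240 240 238 226 207 199 219 239 240 240 240 240]
 [240 240 240 240 236 217 178 164 191 239 240 240 240 240]
 [239 239 240 240 239 231 217 210 219 239 240 240 239 240]
 [240 240 240 240 240 240 239 239 239 240 240 239 240 240]
 [239 239 240 240 240 240 241 241 240 240 240 240 240 240]
 [240 240 240 240 239 240 240 240 239 240 240 240 240 240]
 [240 239 240 240 240 240 240 239 240 239 240 240 240 239]]
[[ 90 103 123  82  76  94 103 127 131 107 129 169 215 224 241 240 239 239
  240 239]
 [ 88 105 133 132 137 163 193 208 198 133 138 198 241 241 241 240 240 240
  239 239]
 [116 163 194 205 209 223 241 242 235 163 132 190 242 241 239 240 239 240
  239 239]
 [150 210 242 242 241 241 242 242 234 163 127 183 241 241 239 239 239 239
  239 239]
 [156 191 240 241 241 241 240 241 233 162 120 173 241 241 240 240 239 239
  240 239]
 [191 180 222 228 240 240
[... 617 characters left out ...]
33 237 240 240 239 239 240
  240 240]
 [240 239 240 240 240 240 241 240 237 228 208 198 220 240 240 240 240 240
  240 240]
 [240 240 240 239 240 240 240 241 237 217 177 163 192 240 241 240 240 240
  240 240]
 [239 240 240 240 240 239 240 240 239 232 217 210 219 240 240 240 240 240
  240 240]
 [240 240 240 240 240 240 240 240 240 241 240 238 234 240 240 240 240 240
  240 240]
 [240 240 240 240 240 240 240 240 240 240 239 230 225 239 240 240 240 240
  240 240]
 [240 240 239 240 240 240 241 240 240 240 235 217 220 234 240 240 240 239
  240 240]
 [239 240 240 240 240 240 240 240 240 240 235 216 216 231 240 240 241 240
  240 240]]
hole 262.8414634146341 236.0 [ 0.49179485 -0.06093472  0.175     ]
```

Run:
```python
from h import *
s=load('side2')
h=plane(s,262.85,235.5,.175);t=plane(s,262.35,229.5,.1943);print(h,t,h-t)
# per-px sensitivities
print(plane(s,263.85,235.5,.175)-h,plane(s,262.85,236.5,.175)-h)
# light dir from shadow: shadow end ~ (259,233.6) of tip
sh=plane(s,258.9,233.2,.175);print('shadow',sh,(sh-t)/.0193)
t0=load('top0');a=plane(t0,439.6,291,.088);print('handle shadow/h',(a-[.4995,-.397,.136])/.048)
```

```text
[ 0.49227526 -0.05952398  0.175     ] [ 0.49214654 -0.06022453  0.1943    ] [ 0.00012872  0.00070056 -0.0193    ]
[ 0.00200875 -0.00078217  0.        ] [-9.25847259e-04 -2.83267315e-03  1.11022302e-16]
shadow [ 0.48645364 -0.04987638  0.175     ] [-0.29496844  0.5361738  -1.        ]
handle shadow/h [-0.19973013  0.61891669 -1.        ]
```

>>> send_rows([
  {"tx": 0.0005,"ty": -0.0025,"tz": 0.025,"wx": 0,"wy": 0.0018,"wz": 0,"jaw": 1},
  {"tx": 0.0005,"ty": -0.0025,"tz": 0.05,"wx": 0,"wy": 0.0018,"wz": 0,"jaw": 1},
  {"tx": 0.0005,"ty": -0.0025,"tz": 0.05,"wx": 0,"wy": 0.0018,"wz": 0,"jaw": 1},
  {"tx": 0.0005,"ty": -0.0025,"tz": 0.05,"wx": 0,"wy": 0.0018,"wz": 0,"jaw": 1},
])

```text
time: 5.4
ee_pos: [0.4922, -0.0599, 0.2703]
eef_rot: [-180.0, -0.1, -2.0]
ft_force: [0.3, 0.2, -0.8]
opening: 0.0153
```

Run:
```python
from h import *
go([.492,-.060,.268],-2)
s=snap('side','side3');g=cv2.cvtColor(s['img'],cv2.COLOR_BGR2GRAY).astype(int)
print(g[224:242,252:272])
```

```text
t 5.4 pos [ 0.4922 -0.0599  0.2703] rot [-1.7998e+02 -8.0000e-02 -1.9600e+00] F [ 0.31  0.2  -0.77] open 0.0153
txyz [-0.0006  0.0004  0.0075] w [-0.0003 -0.0014  0.0006]
[[100 109 118 151 207 224 240 243 235 162 132 189 242 241 240 240 240 239
  239 239]
 [134 142 153 191 241 242 242 242 233 162 126 182 241 241 240 239 239 239
  239 239]
 [150 152 168 216 242 241 240 241 232 162 120 173 241 240 240 239 239 240
  239 240]
 [156 157 176 226 241 240 240 241 234 175 119 173 241 241 240 239 240 239
  240 239]
 [204 202 193 181 220 229 240 241 237 195 122 166 236 241 240 240 240 239
  239 240]
 [241 240 229 164 161 190 239 241 238 210 121 154 225 241 240 239 239 239
  239 240]
 [240 240 234 207 189 176 220 230 241 229 123 148 216 241 240 239 239 240
  239 240]
 [240 239 240 239 228 164 160 192 241 230 130 139 203 240 240 240 240 239
  239 239]
 [239 240 240 240 234 206 189 176 220 207 134 141 204 241 240 239 240 240
  240 239]
 [239 239 240 240 241 240 229 166 159 152 126 144 206 240 240 240 239 239
  240 240]
 [240 240 239 240 240 240 235 206 191 145 125 155 214 241 241 240 240 240
  240 240]
 [239 240 240 240 240 241 240 241 231 150 120 155 210 241 241 240 240 240
  240 240]
 [239 239 240 240 240 241 241 242 235 186 134 140 186 241 241 240 240 240
  240 240]
 [240 240 240 240 240 239 240 240 240 231 199 183 203 240 241 240 240 240
  240 240]
 [241 240 240 240 240 240 239 241 241 241 235 215 222 240 241 240 240 240
  240 240]
 [240 240 240 240 240 240 240 240 241 240 236 216 223 240 240 240 240 240
  240 240]
 [240 240 240 240 240 240 241 240 240 240 235 215 219 235 240 240 240 240
  240 240]
 [240 240 240 240 240 240 240 240 240 241 235 215 217 231 239 240 240 240
  240 240]]
```

>>> send_rows([
  {"tx": 0,"ty": 0,"tz": 0.007,"wx": 0,"wy": 0,"wz": 0,"jaw": 1},
  {"tx": 0,"ty": 0,"tz": 0.014,"wx": 0,"wy": 0,"wz": 0,"jaw": 1},
  {"tx": 0,"ty": 0,"tz": 0.018,"wx": 0,"wy": 0,"wz": 0,"jaw": 1},
  {"tx": 0,"ty": 0,"tz": 0.02,"wx": 0,"wy": 0,"wz": 0,"jaw": 1},
  {"tx": 0,"ty": 0,"tz": 0.02,"wx": 0,"wy": 0,"wz": 0,"jaw": 1},
])

```text
time: 5.95
ee_pos: [0.4922, -0.0596, 0.2644]
eef_rot: [-180.0, -0.1, -2.0]
ft_force: [0.5, 0.7, -0.5]
opening: 0.0154
```

>>> send_rows([
  {"tx": 0,"ty": 0,"tz": 0.0025,"wx": 0,"wy": 0,"wz": 0,"jaw": 1},
  {"tx": 0,"ty": 0,"tz": 0.005,"wx": 0,"wy": 0,"wz": 0,"jaw": 1},
  {"tx": 0,"ty": 0,"tz": 0.005,"wx": 0,"wy": 0,"wz": 0,"jaw": 1},
])

```text
time: 6.25
ee_pos: [0.4921, -0.0595, 0.2628]
eef_rot: [-179.9, -0.1, -2.0]
ft_force: [-0.5, 0.3, -1.0]
opening: 0.0153
```

>>> send_rows([
  {"tx": 0,"ty": 0,"tz": 0.003,"wx": 0,"wy": 0,"wz": 0,"jaw": 1},
  {"tx": 0,"ty": 0,"tz": 0.006,"wx": 0,"wy": 0,"wz": 0,"jaw": 1},
  {"tx": 0,"ty": 0,"tz": 0.008,"wx": 0,"wy": 0,"wz": 0,"jaw": 1},
  {"tx": 0,"ty": 0,"tz": 0.008,"wx": 0,"wy": 0,"wz": 0,"jaw": 1},
])

```text
time: 6.65
ee_pos: [0.4921, -0.0595, 0.2602]
eef_rot: [-179.9, -0.1, -2.0]
ft_force: [-0.2, 0.7, -0.3]
opening: 0.0153
```

>>> send_rows([
  {"tx": 0,"ty": 0,"tz": 0.01,"wx": 0,"wy": 0,"wz": 0,"jaw": 1},
  {"tx": 0,"ty": 0,"tz": 0.02,"wx": 0,"wy": 0,"wz": 0,"jaw": 1},
  {"tx": 0,"ty": 0,"tz": 0.025,"wx": 0,"wy": 0,"wz": 0,"jaw": 1},
  {"tx": 0,"ty": 0,"tz": 0.025,"wx": 0,"wy": 0,"wz": 0,"jaw": 1},
])

```text
time: 7.05
ee_pos: [0.4919, -0.0595, 0.2523]
eef_rot: [-180.0, -0.0, -2.0]
ft_force: [0.3, 0.4, -0.1]
opening: 0.0152
```

>>> send_rows([
  {"tx": 0,"ty": 0,"tz": 0.01,"wx": 0,"wy": 0,"wz": 0,"jaw": 1},
  {"tx": 0,"ty": 0,"tz": 0.02,"wx": 0,"wy": 0,"wz": 0,"jaw": 1},
  {"tx": 0,"ty": 0,"tz": 0.03,"wx": 0,"wy": 0,"wz": 0,"jaw": 1},
  {"tx": 0,"ty": 0,"tz": 0.04,"wx": 0,"wy": 0,"wz": 0,"jaw": 1},
  {"tx": 0,"ty": 0,"tz": 0.045,"wx": 0,"wy": 0,"wz": 0,"jaw": 1},
  {"tx": 0,"ty": 0,"tz": 0.045,"wx": 0,"wy": 0,"wz": 0,"jaw": 1},
])

```text
time: 7.65
ee_pos: [0.4918, -0.0596, 0.2385]
eef_rot: [-180.0, 0.0, -2.0]
ft_force: [-0.4, 0.9, 0.1]
opening: 0.0152
```

>>> send_rows([
  {"tx": 0,"ty": 0,"tz": 0.007,"wx": 0,"wy": 0,"wz": 0,"jaw": 1},
  {"tx": 0,"ty": 0,"tz": 0.014,"wx": 0,"wy": 0,"wz": 0,"jaw": 1},
  {"tx": 0,"ty": 0,"tz": 0.021,"wx": 0,"wy": 0,"wz": 0,"jaw": 1},
  {"tx": 0,"ty": 0,"tz": 0.025,"wx": 0,"wy": 0,"wz": 0,"jaw": 1},
  {"tx": 0,"ty": 0,"tz": 0.025,"wx": 0,"wy": 0,"wz": 0,"jaw": 1},
])

```text
time: 8.15
ee_pos: [0.4918, -0.0596, 0.2308]
eef_rot: [-180.0, 0.0, -2.0]
ft_force: [-0.2, 0.5, -1.5]
opening: 0.0149
```

>>> send_rows([
  {"tx": 0,"ty": 0,"tz": 0.004,"wx": 0,"wy": 0,"wz": 0,"jaw": 1},
  {"tx": 0,"ty": 0,"tz": 0.008,"wx": 0,"wy": 0,"wz": 0,"jaw": 1},
  {"tx": 0,"ty": 0,"tz": 0.01,"wx": 0,"wy": 0,"wz": 0,"jaw": 1},
  {"tx": 0,"ty": 0,"tz": 0.01,"wx": 0,"wy": 0,"wz": 0,"jaw": 1},
])

```text
time: 8.55
ee_pos: [0.4918, -0.0596, 0.2277]
eef_rot: [-180.0, 0.0, -2.0]
ft_force: [-0.1, 0.9, -0.6]
opening: 0.0156
```

Depth is now about 38 mm, with no pad contact yet.

>>> send_rows([
  {"tx": 0,"ty": 0,"tz": 0.004,"wx": 0,"wy": 0,"wz": 0,"jaw": 1},
  {"tx": 0,"ty": 0,"tz": 0.008,"wx": 0,"wy": 0,"wz": 0,"jaw": 1},
  {"tx": 0,"ty": 0,"tz": 0.01,"wx": 0,"wy": 0,"wz": 0,"jaw": 1},
  {"tx": 0,"ty": 0,"tz": 0.01,"wx": 0,"wy": 0,"wz": 0,"jaw": 1},
])

```text
time: 8.95
ee_pos: [0.4918, -0.0596, 0.2246]
eef_rot: [-180.0, 0.0, -2.0]
ft_force: [0.0, 0.4, -1.5]
opening: 0.0153
```

>>> send_rows([
  {"tx": 0,"ty": 0,"tz": 0.004,"wx": 0,"wy": 0,"wz": 0,"jaw": 1},
  {"tx": 0,"ty": 0,"tz": 0.008,"wx": 0,"wy": 0,"wz": 0,"jaw": 1},
  {"tx": 0,"ty": 0,"tz": 0.01,"wx": 0,"wy": 0,"wz": 0,"jaw": 1},
  {"tx": 0,"ty": 0,"tz": 0.01,"wx": 0,"wy": 0,"wz": 0,"jaw": 1},
])

```text
time: 9.35
ee_pos: [0.4918, -0.0596, 0.2215]
eef_rot: [-180.0, 0.0, -2.0]
ft_force: [-0.4, 0.2, -0.2]
opening: 0.0152
```

>>> send_rows([
  {"tx": 0,"ty": 0,"tz": 0.004,"wx": 0,"wy": 0,"wz": 0,"jaw": 1},
  {"tx": 0,"ty": 0,"tz": 0.008,"wx": 0,"wy": 0,"wz": 0,"jaw": 1},
  {"tx": 0,"ty": 0,"tz": 0.01,"wx": 0,"wy": 0,"wz": 0,"jaw": 1},
  {"tx": 0,"ty": 0,"tz": 0.01,"wx": 0,"wy": 0,"wz": 0,"jaw": 1},
])

```text
time: 9.75
ee_pos: [0.4916, -0.0596, 0.2196]
eef_rot: [-180.0, 0.0, -2.0]
ft_force: [-2.0, 0.5, 6.9]
opening: 0.0151
```

>>> send_rows([
  {"tx": 0,"ty": 0,"tz": 0.004,"wx": 0,"wy": 0,"wz": 0,"jaw": 1},
  {"tx": 0,"ty": 0,"tz": 0.007,"wx": 0,"wy": 0,"wz": 0,"jaw": 1},
  {"tx": 0,"ty": 0,"tz": 0.01,"wx": 0,"wy": 0,"wz": 0,"jaw": 1},
  {"tx": 0,"ty": 0,"tz": 0.01,"wx": 0,"wy": 0,"wz": 0,"jaw": 1},
])

```text
time: 10.15
ee_pos: [0.4914, -0.0594, 0.2181]
eef_rot: [-180.0, 0.0, -2.0]
ft_force: [-3.8, 1.0, 9.1]
opening: 0.0156
```

>>> send_rows([
  {"tx": 0,"ty": 0,"tz": 0.005,"wx": 0,"wy": 0,"wz": 0,"jaw": 1},
  {"tx": 0,"ty": 0,"tz": 0.008,"wx": 0,"wy": 0,"wz": 0,"jaw": 1},
  {"tx": 0,"ty": 0,"tz": 0.01,"wx": 0,"wy": 0,"wz": 0,"jaw": 1},
  {"tx": 0,"ty": 0,"tz": 0.01,"wx": 0,"wy": 0,"wz": 0,"jaw": 1},
])

```text
time: 10.55
ee_pos: [0.4913, -0.0593, 0.2171]
eef_rot: [-180.0, -0.0, -1.9]
ft_force: [-3.2, 0.6, 12.5]
opening: 0.0152
```

>>> send_rows([
  {"tx": 0,"ty": 0,"tz": 0.006,"wx": 0,"wy": 0,"wz": 0,"jaw": 1},
  {"tx": 0,"ty": 0,"tz": 0.01,"wx": 0,"wy": 0,"wz": 0,"jaw": 1},
  {"tx": 0,"ty": 0,"tz": 0.01,"wx": 0,"wy": 0,"wz": 0,"jaw": 1},
])

```text
time: 10.85
ee_pos: [0.4913, -0.0592, 0.2162]
eef_rot: [-180.0, -0.0, -1.9]
ft_force: [-2.8, 1.1, 12.9]
opening: 0.0157
```

Run:
```python
from h import *
go([.492,-.060,.302],-2)
d=snap('side','side4');s0=load('side0')
print('lid diff px',(cv2.absdiff(d['img'],s0['img']).max(2)[165:240,285:385]>30).mean())
```

```text
t 10.85 pos [ 0.4913 -0.0592  0.2162] rot [-1.7999e+02 -4.0000e-02 -1.9300e+00] F [-2.81  1.06 12.92] open 0.0157
txyz [ 0.0027  0.0026 -0.2859] w [-0.0001 -0.0006  0.0011]
lid diff px 0.0038666666666666667
```

Not tripped yet at about 4.3 mm of press and 13 N. I'll continue in small steps.

>>> send_rows([
  {"tx": 0,"ty": 0,"tz": 0.007,"wx": 0,"wy": 0,"wz": 0,"jaw": 1},
  {"tx": 0,"ty": 0,"tz": 0.01,"wx": 0,"wy": 0,"wz": 0,"jaw": 1},
  {"tx": 0,"ty": 0,"tz": 0.011,"wx": 0,"wy": 0,"wz": 0,"jaw": 1},
])

```text
time: 11.2
ee_pos: [0.4915, -0.059, 0.215]
eef_rot: [-180.0, -0.1, -1.9]
ft_force: [-1.9, 1.1, 6.4]
opening: 0.0152
```

```bash
cat > lid.py <<'E'
from h import *
import sys
go([.492,-.060,.302],-2)
d=snap('side','side_'+sys.argv[1]);s0=load('side0')
print('lid diff px',(cv2.absdiff(d['img'],s0['img']).max(2)[165:240,285:385]>30).mean())
E
python3 lid.py 5
```

```text
t 11.2 pos [ 0.4915 -0.059   0.215 ] rot [-1.7999e+02 -1.1000e-01 -1.9300e+00] F [-1.88  1.1   6.42] open 0.0152
txyz [ 0.0025  0.0032 -0.2901] w [-0.0001 -0.0019  0.0012]
lid diff px 0.09453333333333333
```

The force dropped and the lid picture is changing, so the latch has tripped. I'll hold briefly and then check.

>>> send_rows([
  {"tx": 0,"ty": 0,"tz": 0,"wx": 0,"wy": 0,"wz": 0,"jaw": 1},
  {"tx": 0,"ty": 0,"tz": 0,"wx": 0,"wy": 0,"wz": 0,"jaw": 1},
  {"tx": 0,"ty": 0,"tz": 0,"wx": 0,"wy": 0,"wz": 0,"jaw": 1},
  {"tx": 0,"ty": 0,"tz": 0,"wx": 0,"wy": 0,"wz": 0,"jaw": 1},
  {"tx": 0,"ty": 0,"tz": 0,"wx": 0,"wy": 0,"wz": 0,"jaw": 1},
  {"tx": 0,"ty": 0,"tz": 0,"wx": 0,"wy": 0,"wz": 0,"jaw": 1},
  {"tx": 0,"ty": 0,"tz": 0,"wx": 0,"wy": 0,"wz": 0,"jaw": 1},
  {"tx": 0,"ty": 0,"tz": 0,"wx": 0,"wy": 0,"wz": 0,"jaw": 1},
  {"tx": 0,"ty": 0,"tz": 0,"wx": 0,"wy": 0,"wz": 0,"jaw": 1},
  {"tx": 0,"ty": 0,"tz": 0,"wx": 0,"wy": 0,"wz": 0,"jaw": 1},
  {"tx": 0,"ty": 0,"tz": 0,"wx": 0,"wy": 0,"wz": 0,"jaw": 1},
  {"tx": 0,"ty": 0,"tz": 0,"wx": 0,"wy": 0,"wz": 0,"jaw": 1},
])

```text
time: 12.45
ee_pos: [0.4921, -0.0589, 0.2163]
eef_rot: [-180.0, -0.2, -1.9]
ft_force: [-1.6, 0.2, 9.8]
opening: 0.0152
```

>>> send_rows([
  {"tx": 0,"ty": 0,"tz": 0,"wx": 0,"wy": 0,"wz": 0,"jaw": 1},
  {"tx": 0,"ty": 0,"tz": 0,"wx": 0,"wy": 0,"wz": 0,"jaw": 1},
  {"tx": 0,"ty": 0,"tz": 0,"wx": 0,"wy": 0,"wz": 0,"jaw": 1},
  {"tx": 0,"ty": 0,"tz": 0,"wx": 0,"wy": 0,"wz": 0,"jaw": 1},
  {"tx": 0,"ty": 0,"tz": 0,"wx": 0,"wy": 0,"wz": 0,"jaw": 1},
  {"tx": 0,"ty": 0,"tz": 0,"wx": 0,"wy": 0,"wz": 0,"jaw": 1},
  {"tx": 0,"ty": 0,"tz": 0,"wx": 0,"wy": 0,"wz": 0,"jaw": 1},
  {"tx": 0,"ty": 0,"tz": 0,"wx": 0,"wy": 0,"wz": 0,"jaw": 1},
  {"tx": 0,"ty": 0,"tz": 0,"wx": 0,"wy": 0,"wz": 0,"jaw": 1},
  {"tx": 0,"ty": 0,"tz": 0,"wx": 0,"wy": 0,"wz": 0,"jaw": 1},
])

```text
time: 13.45
ee_pos: [0.4925, -0.0589, 0.2178]
eef_rot: [-180.0, -0.3, -1.9]
ft_force: [-2.2, 0.6, 9.2]
opening: 0.0152
```

```bash
python3 lid.py 6
```

```text
t 13.45 pos [ 0.4925 -0.0589  0.2178] rot [-179.99   -0.33   -1.94] F [-2.22  0.58  9.16] open 0.0152
txyz [-0.      0.0038 -0.2808] w [-0.0002 -0.0055  0.001 ]
lid diff px 0.5717333333333333
```

View pics/side_6.png

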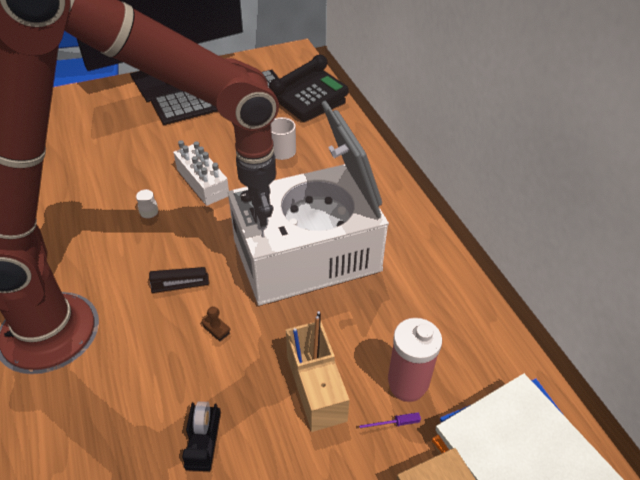

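The lid stands open at (350,150), and the socket's empty hole is visible at (323,385). The purple look-alike is now lying at (388,422), though it stood upright in the earlier pictures. I'll leave it alone and draw the pin out.

>>> send_rows([
  {"tx": 0,"ty": 0,"tz": -0.03,"wx": 0,"wy": 0,"wz": 0,"jaw": 1},
  {"tx": 0,"ty": 0,"tz": -0.07,"wx": 0,"wy": 0,"wz": 0,"jaw": 1},
  {"tx": 0,"ty": 0,"tz": -0.11,"wx": 0,"wy": 0,"wz": 0,"jaw": 1},
  {"tx": 0,"ty": 0,"tz": -0.15,"wx": 0,"wy": 0,"wz": 0,"jaw": 1},
  {"tx": 0,"ty": 0,"tz": -0.2,"wx": 0,"wy": 0,"wz": 0,"jaw": 1},
  {"tx": 0,"ty": 0,"tz": -0.26,"wx": 0,"wy": -0.005,"wz": 0,"jaw": 1},
  {"tx": 0,"ty": 0,"tz": -0.32,"wx": 0,"wy": -0.005,"wz": 0,"jaw": 1},
  {"tx": 0,"ty": 0,"tz": -0.32,"wx": 0,"wy": -0.005,"wz": 0,"jaw": 1},
])

```text
time: 14.3
ee_pos: [0.4934, -0.0592, 0.3162]
eef_rot: [180.0, -0.3, -2.0]
ft_force: [1.6, -0.1, -0.2]
opening: 0.0151
```

Run:
```python
from h import *
go([.4955,-.3968,.305],94)
import os
for f in('side0','side1','side2','side3','side_5','side_6'):
    im=load(f)['img'];m=cv2.inRange(cv2.cvtColor(im,cv2.COLOR_BGR2HSV),(125,80,40),(160,255,255));v,u=np.nonzero(m[380:460,330:440])
    print(f,u.size,u.mean()+330,v.mean()+380)
s=load('side_6');g=cv2.cvtColor(s['img'],cv2.COLOR_BGR2GRAY);print(g[377:392,315:333])
```

```text
t 14.3 pos [ 0.4934 -0.0592  0.3162] rot [179.97  -0.35  -1.96] F [ 1.57 -0.14 -0.17] open 0.0151
txyz [0.0454 1.1243 0.0381] w [ 0.0052 -0.004  -1.5993]
side0 220 354.71818181818185 419.8772727272727
side1 231 358.12987012987014 419.004329004329
side2 336 398.95238095238096 420.0029761904762
side3 337 398.86646884273 420.0207715133531
side_5 336 398.95238095238096 420.0029761904762
side_6 335 398.98507462686564 419.99402985074624
[[184 187 195 198 198 199 198 195 191 187 185 181 177 176 183 193 197 195]
 [185 188 193 197 197 197 199 195 192 187 185 182 178 174 179 188 196 197]
 [183 184 190 195 198 199 199 198 192 189 185 183 179 176 179 188 195 196]
 [181 184 186 194 198 199 200 199 194 190 186 184 180 177 181 190 194 196]
 [183 183 186 192 198 198 199 198 195 190 187 185 182 179 178 186 193 196]
 [181 182 183 188 195 198 194 186 182 179 183 185 183 179 176 182 190 194]
 [185 181 182 185 194 194 176 150 144 145 163 182 183 178 178 180 188 194]
 [185 182 181 183 190 186 146 120 110 100 132 177 184 180 176 177 186 192]
 [184 182 183 182 187 181 138 113  94  89 131 179 185 181 177 175 181 191]
 [184 184 182 182 185 185 165 134 107 125 167 186 185 182 178 176 177 187]
 [184 183 181 182 183 190 191 179 163 177 194 189 186 183 179 176 176 184]
 [184 184 183 182 184 187 196 199 198 199 196 192 185 182 180 176 177 184]
 [183 184 182 182 183 188 196 198 200 201 199 194 186 182 182 178 178 186]
 [184 184 184 182 184 188 196 197 199 200 199 195 190 184 182 177 178 183]
 [185 185 185 182 183 188 195 196 199 199 199 198 191 185 181 179 177 182]]
```

>>> send_rows([
  {"tx": 0.04,"ty": 0.95,"tz": 0.03,"wx": 0.003,"wy": -0.002,"wz": -0.95,"jaw": 1},
  {"tx": 0.04,"ty": 0.95,"tz": 0.03,"wx": 0.003,"wy": -0.002,"wz": -0.95,"jaw": 1},
  {"tx": 0.04,"ty": 0.95,"tz": 0.03,"wx": 0.003,"wy": -0.002,"wz": -0.95,"jaw": 1},
  {"tx": 0.04,"ty": 0.95,"tz": 0.03,"wx": 0.003,"wy": -0.002,"wz": -0.95,"jaw": 1},
  {"tx": 0.04,"ty": 0.95,"tz": 0.03,"wx": 0.003,"wy": -0.002,"wz": -0.95,"jaw": 1},
  {"tx": 0.04,"ty": 0.95,"tz": 0.03,"wx": 0.003,"wy": -0.002,"wz": -0.95,"jaw": 1},
  {"tx": 0.04,"ty": 0.95,"tz": 0.03,"wx": 0.003,"wy": -0.002,"wz": -0.95,"jaw": 1},
  {"tx": 0.04,"ty": 0.95,"tz": 0.03,"wx": 0.003,"wy": -0.002,"wz": -0.95,"jaw": 1},
  {"tx": 0.04,"ty": 0.95,"tz": 0.03,"wx": 0.003,"wy": -0.002,"wz": -0.95,"jaw": 1},
])

```text
time: 15.2
ee_pos: [0.4958, -0.343, 0.3066]
eef_rot: [-180.0, -0.2, 55.0]
ft_force: [-0.3, 0.7, -0.8]
opening: 0.0153
```

Run:
```python
from h import *
go([.500,-.3968,.305],94)
```

```text
t 15.2 pos [ 0.4958 -0.343   0.3066] rot [-180.     -0.22   54.98] F [-0.33  0.74 -0.82] open 0.0153
txyz [-0.1387  0.1143  0.0047] w [ 0.0012 -0.0035 -0.6503]
```

>>> send_rows([
  {"tx": -0.139,"ty": 0.114,"tz": 0.005,"wx": 0.001,"wy": -0.0035,"wz": -0.65,"jaw": 1},
  {"tx": -0.139,"ty": 0.114,"tz": 0.005,"wx": 0.001,"wy": -0.0035,"wz": -0.65,"jaw": 1},
  {"tx": -0.139,"ty": 0.114,"tz": 0.005,"wx": 0.001,"wy": -0.0035,"wz": -0.65,"jaw": 1},
  {"tx": -0.139,"ty": 0.114,"tz": 0.005,"wx": 0.001,"wy": -0.0035,"wz": -0.65,"jaw": 1},
  {"tx": -0.139,"ty": 0.114,"tz": 0.005,"wx": 0.001,"wy": -0.0035,"wz": -0.65,"jaw": 1},
  {"tx": -0.139,"ty": 0.114,"tz": 0.13,"wx": 0.001,"wy": -0.0035,"wz": -0.65,"jaw": 1},
  {"tx": -0.139,"ty": 0.114,"tz": 0.26,"wx": 0.001,"wy": -0.0035,"wz": -0.65,"jaw": 1},
  {"tx": -0.139,"ty": 0.114,"tz": 0.385,"wx": 0.001,"wy": -0.0035,"wz": -0.65,"jaw": 1},
  {"tx": -0.139,"ty": 0.114,"tz": 0.385,"wx": 0.001,"wy": -0.0035,"wz": -0.65,"jaw": 1},
  {"tx": -0.139,"ty": 0.114,"tz": 0.385,"wx": 0.001,"wy": -0.0035,"wz": -0.65,"jaw": 1},
])

```text
time: 16.2
ee_pos: [0.5011, -0.3951, 0.1916]
eef_rot: [180.0, -0.0, 94.1]
ft_force: [0.3, 0.7, 0.7]
opening: 0.0154
```

Run:
```python
from h import *
go([.500,-.3968,.19],94)
s=snap('side','side7');t=snap('top','top7')
print('tip expected',proj(s,[.5002,-.3968,arm.state()['ee_pos'][2]-.0904]),'socket',plane(s,323,384.9,.088))
a=cv2.resize(s['img'][345:405,285:345],(400,400),interpolation=2);b=cv2.resize(t['img'][250:320,420:490],(400,400),interpolation=2)
cv2.imwrite('pics/c7.png',np.hstack([a,b]))
```

```text
t 16.2 pos [ 0.5011 -0.3951  0.1916] rot [ 1.7997e+02 -2.0000e-02  9.4050e+01] F [0.31 0.68 0.74] open 0.0154
txyz [-0.0053 -0.0041  0.0052] w [ 0.0005 -0.0004  0.0008]
tip expected (np.float64(324.32380073805103), np.float64(380.0416717646029)) socket [ 0.49743602 -0.3973988   0.088     ]
```

View pics/c7.png

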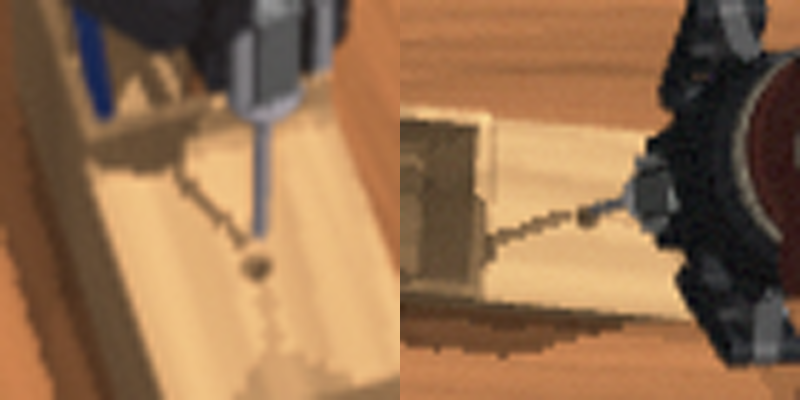

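Both views show the rod's tip just above the socket hole: side tip (323.5,379.4) against hole (323.05,384.6), and top tip (453.1,286.4) against hole (452.05,287.1).

Run:
```python
from h import *
s=load('side7');t=load('top7')
for d,a,b in((s,(323.5,379.4),(323.05,384.6)),(t,(453.1,286.4),(452.05,287.1))):
    A=plane(d,*a,.1012);B=plane(d,*b,.088);print(A,B,(B-A)[:2]*1000)
```

```text
[ 0.49975098 -0.39378925  0.1012    ] [ 0.49776687 -0.39683316  0.088     ] [-1.98411152 -3.0439091 ]
[ 0.50055255 -0.39555752  0.1012    ] [ 0.49970784 -0.39672917  0.088     ] [-0.84471017 -1.17165191]
```

>>> send_rows([
  {"tx": -0.006,"ty": -0.004,"tz": 0,"wx": 0,"wy": 0,"wz": 0,"jaw": 1},
  {"tx": -0.006,"ty": -0.004,"tz": 0,"wx": 0,"wy": 0,"wz": 0,"jaw": 1},
  {"tx": -0.006,"ty": -0.004,"tz": 0.015,"wx": 0,"wy": 0,"wz": 0,"jaw": 1},
  {"tx": -0.006,"ty": -0.004,"tz": 0.03,"wx": 0,"wy": 0,"wz": 0,"jaw": 1},
  {"tx": -0.006,"ty": -0.004,"tz": 0.045,"wx": 0,"wy": 0,"wz": 0,"jaw": 1},
  {"tx": -0.006,"ty": -0.004,"tz": 0.055,"wx": 0,"wy": 0,"wz": 0,"jaw": 1},
  {"tx": -0.006,"ty": -0.004,"tz": 0.06,"wx": 0,"wy": 0,"wz": 0,"jaw": 1},
  {"tx": -0.006,"ty": -0.004,"tz": 0.06,"wx": 0,"wy": 0,"wz": 0,"jaw": 1},
])

```text
time: 17.1
ee_pos: [0.5009, -0.3981, 0.1752]
eef_rot: [179.8, 0.1, 94.0]
ft_force: [-0.6, 0.5, -0.9]
opening: 0.015
```

>>> send_rows([
  {"tx": 0.002,"ty": -0.001,"tz": 0.015,"wx": 0,"wy": 0,"wz": 0,"jaw": 1},
  {"tx": 0.002,"ty": -0.001,"tz": 0.03,"wx": 0,"wy": 0,"wz": 0,"jaw": 1},
  {"tx": 0.002,"ty": -0.001,"tz": 0.05,"wx": 0,"wy": 0,"wz": 0,"jaw": 1},
  {"tx": 0.002,"ty": -0.001,"tz": 0.07,"wx": 0,"wy": 0,"wz": 0,"jaw": 1},
  {"tx": 0.002,"ty": -0.001,"tz": 0.08,"wx": 0,"wy": 0,"wz": 0,"jaw": 1},
])

```text
time: 17.6
ee_pos: [0.5003, -0.3974, 0.1502]
eef_rot: [179.9, 0.1, 94.0]
ft_force: [0.1, 0.6, -0.2]
opening: 0.015
```

Going in freely. TCP was 0.1024 when the pin was seated, so I descend to about 0.106.

>>> send_rows([
  {"tx": 0.001,"ty": 0,"tz": 0.03,"wx": 0,"wy": 0,"wz": 0,"jaw": 1},
  {"tx": 0.001,"ty": 0,"tz": 0.06,"wx": 0,"wy": 0,"wz": 0,"jaw": 1},
  {"tx": 0.001,"ty": 0,"tz": 0.09,"wx": 0,"wy": 0,"wz": 0,"jaw": 1},
  {"tx": 0.001,"ty": 0,"tz": 0.12,"wx": 0,"wy": 0,"wz": 0,"jaw": 1},
  {"tx": 0.001,"ty": 0,"tz": 0.14,"wx": 0,"wy": 0,"wz": 0,"jaw": 1},
  {"tx": 0.001,"ty": 0,"tz": 0.145,"wx": 0,"wy": 0,"wz": 0,"jaw": 1},
  {"tx": 0.001,"ty": 0,"tz": 0.145,"wx": 0,"wy": 0,"wz": 0,"jaw": 1},
])

```text
time: 18.3
ee_pos: [0.5003, -0.3972, 0.1064]
eef_rot: [179.9, 0.1, 94.0]
ft_force: [-0.2, -0.3, -0.2]
opening: 0.0155
```

>>> send_rows([
  {"tx": 0,"ty": 0,"tz": 0.004,"wx": 0,"wy": 0,"wz": 0,"jaw": 1},
  {"tx": 0,"ty": 0,"tz": 0.008,"wx": 0,"wy": 0,"wz": 0,"jaw": 1},
  {"tx": 0,"ty": 0,"tz": 0.012,"wx": 0,"wy": 0,"wz": 0,"jaw": 1},
  {"tx": 0,"ty": 0,"tz": 0.012,"wx": 0,"wy": 0,"wz": 0,"jaw": 1},
])

```text
time: 18.7
ee_pos: [0.5003, -0.3971, 0.1028]
eef_rot: [179.9, 0.1, 94.0]
ft_force: [0.1, -0.1, -0.4]
opening: 0.0158
```

>>> send_rows([
  {"tx": 0,"ty": 0,"tz": 0.003,"wx": 0,"wy": 0,"wz": 0,"jaw": 1},
  {"tx": 0,"ty": 0,"tz": 0.005,"wx": 0,"wy": 0,"wz": 0,"jaw": 1},
  {"tx": 0,"ty": 0,"tz": 0.005,"wx": 0,"wy": 0,"wz": 0,"jaw": 1},
])

```text
time: 19.0
ee_pos: [0.5004, -0.3972, 0.1024]
eef_rot: [179.9, 0.1, 94.0]
ft_force: [-1.7, 0.8, 5.3]
opening: 0.0153
```

Seated, with 5 N of contact at TCP 0.1024, the original seated height. I'll release and retreat.

>>> send_rows([
  {"tx": 0,"ty": 0,"tz": 0,"wx": 0,"wy": 0,"wz": 0,"jaw": 0.3},
  {"tx": 0,"ty": 0,"tz": 0,"wx": 0,"wy": 0,"wz": 0,"jaw": -1},
  {"tx": 0,"ty": 0,"tz": 0,"wx": 0,"wy": 0,"wz": 0,"jaw": -1},
  {"tx": 0,"ty": 0,"tz": 0,"wx": 0,"wy": 0,"wz": 0,"jaw": -1},
  {"tx": 0,"ty": 0,"tz": 0,"wx": 0,"wy": 0,"wz": 0,"jaw": -1},
  {"tx": 0,"ty": 0,"tz": 0,"wx": 0,"wy": 0,"wz": 0,"jaw": -1},
  {"tx": 0,"ty": 0,"tz": -0.1,"wx": 0,"wy": 0,"wz": 0,"jaw": -1},
  {"tx": 0,"ty": 0,"tz": -0.22,"wx": 0,"wy": 0,"wz": 0,"jaw": -1},
  {"tx": 0,"ty": 0,"tz": -0.36,"wx": 0,"wy": 0,"wz": 0,"jaw": -1},
  {"tx": 0,"ty": 0,"tz": -0.5,"wx": 0,"wy": 0,"wz": 0,"jaw": -1},
  {"tx": 0,"ty": 0,"tz": -0.6,"wx": 0,"wy": 0,"wz": 0,"jaw": -1},
  {"tx": 0,"ty": 0,"tz": -0.6,"wx": 0,"wy": 0,"wz": 0,"jaw": -1},
])

```text
time: 20.2
ee_pos: [0.5025, -0.398, 0.2883]
eef_rot: [179.3, 0.5, 94.0]
ft_force: [-0.1, 0.5, 0.0]
opening: 0.0855
```

Run:
```python
from h import *
go([.500,-.3968,.3],94)
s=snap('side','side8');cv2.imwrite('pics/c8.png',s['img'][60:480,200:500])
s0=load('side0');g=lambda d:cv2.cvtColor(d['img'],cv2.COLOR_BGR2GRAY)[366:394,316:332].astype(int)
print('handle patch diff',abs(g(s)-g(s0)).mean())
```

```text
t 20.2 pos [ 0.5025 -0.398   0.2883] rot [179.34   0.5   94.  ] F [-0.14  0.46  0.04] open 0.0855
txyz [ 0.0043 -0.0076 -0.0391] w [0.011  0.0084 0.0001]
handle patch diff 6.712053571428571
```

View pics/c8.png

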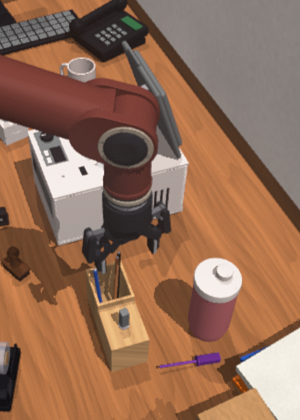

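The pin stands upright in its socket at crop (124,317), the gripper is clear above it, and the lid is open.

```bash
python3 -c "
from h import *
print(arm.job_done(), arm.state()['time'])"
```

```text
the job is handed in; nothing more can be done
the job is handed in; nothing more can be done
```

The lid is open and the release pin is back in its socket. I handed the job in at about 20 s; no verdict is reported.

- **Release:** I lined the rod up with the hole using the side camera only, because the wrist blocked the top view. It went in without touching the deck. The pad was about 45 mm down and tripped after about 5 mm of press. The highest force I read was about 13 N. The forces are read only at the end of each move, so a brief higher peak would not show.
- **Return:** I drew the pin out after the lid had opened and put it back in its socket. It met about 5 N at the original seated height, with the TCP at 0.1024 m. I then let go and backed off.
- **Last checks:** The last picture shows the lid open, the pin upright in its original place, and the gripper clear with no force on the wrist. I judged the lid angle and the pin's depth from the picture and the seating height, not by measuring them directly.
- **Disagreement:** The purple look-alike, which stood upright at the start, ended up lying on the desk. The pictures show it had begun to lean by the time I was above the pen stand, before I closed the gripper. It was flat by the next side picture, taken over the centrifuge. I saw no sign of contact with it, but I did not check this closely. I left it lying there.

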